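Set the sample incubator to six hours and start it

ROBOT

A 6-joint arm with a two-finger parallel gripper is mounted at the origin on a cart in front of the work surface, level with it; the furniture and walls round the work are solid. World frame = base frame: x ahead of the robot, y to its left, z up, the work surface at z = 0. Lengths are in m, angles in rad, forces in N, time in s.
With the tool pointing down it reaches from about 0.25 to 0.725 m from the base axis. Payload 9.7 kg.
Tool frame: the origin (TCP) lies on the centre line of the jaws, within the pads' length; the fingertips stand 8 mm ahead of it and the grasp point (between the pads) lies 11 mm behind it (manip.tips_ahead is the distance from the TCP to the fingertips, in m); z points along the fingers, y is the line along which they close (so a half turn about z gives the same grasp; the last joint's range is limited). The gripper opens to 85 mm and grips with 20 to 120 N. Pads are 22 mm wide; open, the fingers measure 114 mm over their backs; the gripper's body (76 mm by 85 mm) begins 54 mm behind the grasp point. The pads swing forward as they close: fully open they stand 13 mm farther back than shut.
Start: joints at [1.126, 0.087, 0.176, 1.66, 0, 1.571], TCP at [0.237, 0.496, 0.204] pointing down, gripper open.
Joint ranges: [-3.13, 3.13], [-0.85, 1.81], [-1.15, 1.24], [-2.2, 2.28], [-1.44, 1.52], [-3.14, 3.14]. Speed limits (rad/s): [2.22, 2.22, 2.57, 3.14, 3.14, 3.14].

INTERFACE

Orientations are given as a unit quaternion [w, x, y, z].
In Python, from cell import manip, optics, workorder gives the robot as it stands.
- The arm moves only by the tool move_arm, never from a script. Its argument "increments" is a list of rows, each an object with "jaw": the opening, from -1 (shut) to 1 (fully open); "slide": the shift along the world's x, y, z in m, a list of three; "dr": the turn, a rotation vector about the world's x, y, z in degrees, a list of three. A call has 1 to 8 rows; each row shifts and turns the commanded pose from where the row before left it; what a row does not reach is not made up. A row lasts 1/10 s, in which the tool goes at most 50 mm and 8.59 degrees, less where a joint would pass 70% of its speed; a pose out of reach is approached as far as the arm can. A call with a gripper value outside its range is refused whole. The fingers move at their own pace and stop on an object; the grip force is fixed at half the most. Time passes only in rows, so rows that do not move let the fingers close. It gives the time, the measured TCP pose, the force, the opening and the grip force at its end, in the units of the state.
- manip.get_state(): the state, without advancing time (a new reading comes with each control period).
- optics.grab_frame(name): name is "side" or "top" or "wrist"; returns a dict with "pixels" (400x640x3 uint8, red, green, blue), "depth" (400x640 float32, m along the optical axis (not along the pixel's ray), 0 where there is no reading), "fx", "fy", "cx", "cy" (pixels), "position" and "rotation" of the camera in the world; the wrist camera has in their place "hand_eye" (4x4, takes a point from camera to tool coordinates, whose origin is the TCP and whose axes are the flange's). Camera axes: x right, y down, z forward; pixel columns grow to the right and rows downward; lengths in m; the calibration is good to about 2 mm. A picture is of the moment at which its call begins: read the wrist's pose just before it.
- workorder.job_done(): hands the job in; it is judged then, once.
The state is a dict: "t": time; "joints": joint angles; "joint_vel": joint speeds; "effort": joint torques, N m; "position": TCP position; "eef_rot": TCP orientation; "ft_force": force on the tool from outside, world axes, zero at the start; "moment": the same for the moment, N m; "opening": finger opening in m; "grip_force": force on a finger pad.
Only numpy, scipy, OpenCV 4.12 (cv2) and the standard library are available. Lean on these libraries where they do the work, as an engineer would, in place of code of your own. Each camera call takes 0.05 s, during which the arm holds its last target. There are 200 camera calls.

TASK

The four swab samples are already standing in the little incubator: flick the toothed edge of its hours wheel with a fingertip, click by click, until the 6 stands in the window, without running past it, and only then press the green start button fully down and let it come back up. Nothing is to be picked up: leave the four vials standing in their wells.

Things in the scene. Friction and masses are not known exactly. Their poses are not given: they have to be found in the camera images.
- incubator: Portable incubator, white case, grey deck, 141 mm deep (x), 180 wide (y), fixed. Origin: centre of its underside, on the table; z up, -x its front (faces the robot but for its yaw), +y its left seen from there. Front face at x = -67 mm; deck top at z = 53 mm, x -67 to 20. Behind it an aluminium block with four vials, tops 115 mm above the table. The hours wheel juts from a slot in the front.
- wheel_axis (a point): Point on the upright axis of the blue hours wheel at mid thickness, 44 mm above the table, 31 mm behind the case's front face, fixed to the case. The wheel lies flat, 10 mm thick: a disc of radius 37 mm with 8 round-ended teeth, 9 mm wide, 45 degrees apart, out to radius 50 mm. At each click stop a gap faces straight to the front, with one tooth 22.5 degrees to its right and one to its left.
- wheel_front (a point): Point in front of the wheel's axis (case -x), 50 mm from it, 44 mm above the table: where the teeth pass at their foremost, 19 mm before the front face; fixed to the case, nothing above or below. A fingertip pointing down, its near side 37 to 43 mm from the axis, put in right of the right-hand tooth and swept straight left (case +y) past this point, takes that tooth along.
- hours_wheel (a joint): Turn of the hours wheel, rad, positive clockwise from above (front edge moving left, case +y, as the white arrow shows). Sprung click stops every 0.7854; a tooth pushed past front centre snaps on to the next stop, one click; pushed on, it slips off the finger. Takes about 5 N. Numeral n shows at (n - 1) x 0.7854: 6 is 3.927. Numerals 1 to 8, end stops beyond; starts on 2, 3 or 4 (seldom between).
- window (a point): Middle of the reading window in the deck, 53 mm above the table: a 20 by 20 mm opening with a steel frame and a red mark at either side, mid-width of the case, 24 mm behind the wheel's axis. The set hours are read there as a black numeral on white, 13 mm high, upright for a reader in front of the case.
- start_button_top (a point): Centre of the top of the round green start button, 20 mm in diameter, on the deck right of the wheel (69 mm right of the case's middle), 75 mm above the table when up; the point moves down with it. It stands in a black collar 36 mm wide, whose top is 10 mm below the button's top.
- start_button (a joint): Travel of the start button, m: 0 up, 0.006 fully down (5 N, sprung, comes back up by itself).
- vial_1: Loose capped glass sample vial, white cap, violet liquid, 29 mm across and 78 mm tall, standing in one of the block's four 31 mm wells with the upper 50 mm out. Origin: centre of its underside, z along the vial. To be left standing there.
- vial_2: Loose capped glass sample vial, white cap, violet liquid, 29 mm across and 78 mm tall, standing in one of the block's four 31 mm wells with the upper 50 mm out. Origin: centre of its underside, z along the vial. To be left standing there.
- vial_3: Loose capped glass sample vial, white cap, violet liquid, 29 mm across and 78 mm tall, standing in one of the block's four 31 mm wells with the upper 50 mm out. Origin: centre of its underside, z along the vial. To be left standing there.
- vial_4: Loose capped glass sample vial, white cap, violet liquid, 29 mm across and 78 mm tall, standing in one of the block's four 31 mm wells with the upper 50 mm out. Origin: centre of its underside, z along the vial. To be left standing there.
There are look-alikes about, which are no part of the job. Leave any black or red look-alike of the vial_1 alone.

How it is judged:
On the way, in this order (a step that is already met when the one before it is completed fails the run):
1. the wheel rests on 6, the start button not yet pressed (value of joint hours_wheel between 3.797 and 4.057 rad and value of joint start_button below 0.001 m), for 0.2 s.
2. the start button is pressed fully down with the wheel on 6 (value of joint hours_wheel between 3.797 and 4.057 rad and value of joint start_button above 0.005 m and contact force between the fingers and start_button above 1 N), for 0.1 s.
At the end, for the whole second after the job is handed in: The hours wheel rests on 6 (within 0.13 rad of that click stop), the start button has come back up (within 1 mm), and the four vials stand upright in their wells, within 12 mm of where they were (all of step 1 and distance of each of vial_1, vial_2, vial_3, vial_4 from where it was at the start of the episode below 0.012 m and angle between each of vial_1, vial_2, vial_3, vial_4's own z axis and vertical below 0.15 rad); the robot touches nothing.
It fails at once if the wheel ran past 6 (more than half a click beyond) (value of joint hours_wheel above 4.32 rad).
It fails at once if the start button was pressed (over half its travel) while the wheel was not on 6 (value of joint start_button above 0.003 m and not (value of joint hours_wheel between 3.797 and 4.057 rad)).
It fails at once if a vial was lifted or knocked out of its place (moved over 12 mm) (distance of any of vial_1, vial_2, vial_3, vial_4 from where it was at the start of the episode above 0.012 m).
It also fails if it takes over 48 s, if anything falls off the work surface, if the arm or the gripper's body presses on something with over 40 N, if the wrist force passes 120 N, or if a joint passes its speed limit or range.

## Working session

There is one attempt and no reset: what is moved stays moved. The work goes in short steps, Python scripts to look and compute and a tool call to move; the robot and the scene stay as the last step left them, time stands still between calls to the robot, and variables do not carry over. Pictures are saved under pics/ and viewed, at most 10 in all, crops included, and the job is handed in when it is done.

Besides the shell and the picture viewer there is one more tool, called after ">>>" by a JSON object that holds its "method" and its "body". move_arm: Moves the arm, as the interface text tells. Its arguments: {"type":"object","properties":{"increments":{"type":"array"}},"required":["increments"]}

```bash
mkdir -p pics; cat > h.py <<'E'
import numpy as np, cv2
from cell import manip, optics, workorder
def grab(n,save=None):
    f=optics.grab_frame(n)
    if save: cv2.imwrite('pics/'+save,cv2.cvtColor(f['pixels'],cv2.COLOR_RGB2BGR))
    return f
def cloud(f):
    R=np.array(f['rotation']); 
    if R.size==4:
        from scipy.spatial.transform import Rotation as Ro
        R=Ro.from_quat(np.r_[R[1:],R[0]]).as_matrix()
    v,u=np.mgrid[:400,:640]; d=f['depth']
    P=np.stack([(u-f['cx'])/f['fx']*d,(v-f['cy'])/f['fy']*d,d],-1)
    return P@R.T+np.array(f['position']), d>0
E
python3 - <<'E'
from h import *
s=manip.get_state(); print(s['t'],s['position'],s['eef_rot'],s['opening'],manip.tips_ahead)
for n in('top','side'):
    f=grab(n,n+'0.png'); print(n,f['position'],np.array(f['rotation']).round(3).tolist(),f['fx'],f['cx'],f['cy'])
    np.savez('f_'+n,**f)
    P,ok=cloud(f)
    hsv=cv2.cvtColor(f['pixels'],cv2.COLOR_RGB2HSV)
    for c,lo,hi in(('green',(40,90,50),(85,255,255)),('blue',(95,100,50),(125,255,255))):
        m=cv2.inRange(hsv,lo,hi); k,l,st,ce=cv2.connectedComponentsWithStats(m)
        for i in range(1,k):
            if st[i,4]>30: print(c,st[i].tolist(),ce[i].round(1),np.median(P[(l==i)&ok],0).round(4) if ((l==i)&ok).any() else None)
E
```

```text
0.0 [0.23654704 0.49626225 0.20368927] [-1.47585896e-04  2.20585009e-01  9.75367543e-01 -6.22160562e-04] 0.08550242063581692 0.008
top [0.42453349 0.03831939 0.91876   ] [-0.075, 0.734, -0.671, 0.07] 360.83157141956576 311.1112940279235 199.02422070131482
green [213, 136, 16, 15, 43] [220.6 143.6] [0.7064 0.2746 0.1095]
green [338, 224, 9, 9, 65] [341.9 227.9] [ 0.5373 -0.0254  0.0751]
green [149, 253, 12, 15, 42] [153.4 260.3] [0.4238 0.3756 0.1425]
blue [431, 143, 68, 69, 746] [450.8 188. ] [ 0.6447 -0.2773  0.0032]
blue [446, 142, 45, 8, 264] [468.5 145.4] [ 0.7892 -0.3433  0.0262]
blue [302, 242, 18, 7, 58] [310.6 244.1] [0.4959 0.0442 0.0497]
side [0.36404809 0.77012095 0.48894338] [0.077, -0.137, 0.843, -0.515] 495.027429473294 317.0678379318324 208.02602249098882
green [113, 186, 80, 155, 4742] [158.1 255.4] [0.7212 0.3253 0.1513]
green [356, 205, 11, 9, 85] [361.  209.2] [ 0.534  -0.0216  0.0723]
green [325, 270, 82, 130, 4129] [362.5 332.2] [0.445  0.3667 0.1215]
green [387, 277, 18, 13, 60] [394.4 283.5] [0.4214 0.301  0.1554]
blue [379, 136, 21, 11, 116] [389.4 141.3] [ 0.5362 -0.3106  0.1052]
blue [392, 147, 12, 5, 34] [397.8 149.5] [ 0.5181 -0.3164  0.086 ]
blue [281, 157, 80, 27, 447] [324.8 175.1] [ 0.6678 -0.2739  0.0055]
blue [369, 236, 14, 16, 130] [375.2 243.2] [0.4914 0.0473 0.0479]
```

View pics/top0.png

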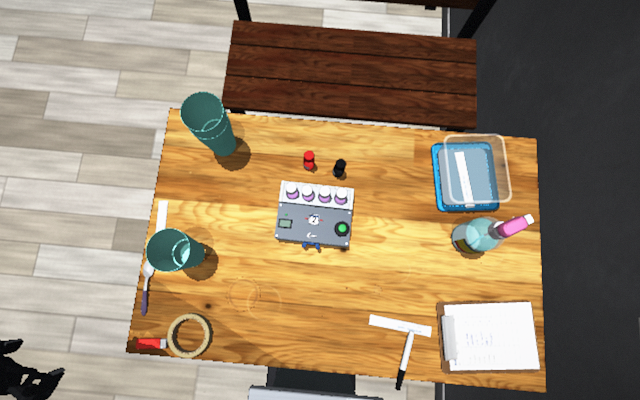

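View pics/side0.png

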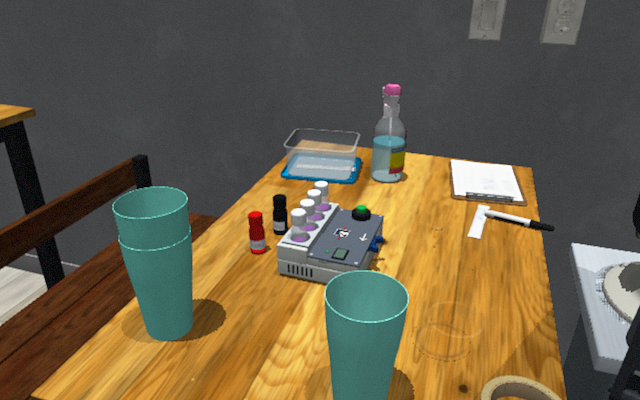

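The top view shows the incubator at about (315,215), with blue teeth at (311,244), the window at (314,220) reading about 2, the green button at (342,228) and vials at (292–342,192). The side view agrees.

Candidates that could be confused:
- **Start button:** green button (342,228), versus the green-black display (286,224) and the teal tumblers (220,143) and (153,260).
- **Vials:** look-alikes are red (309,160) and black (340,169), both left alone.
- **Wheel teeth:** blue teeth (311,244), versus the blue tray (470,180).

I choose the wheel and button on the white case.

```bash
cat > m.py <<'E'
from h import *
f=dict(np.load('f_top.npz')); P,ok=cloud(f)
u=np.mgrid[:400,:640]
m=ok&(abs(P[...,2]-.053)<.006)&(P[...,0]>.44)&(P[...,0]<.66)&(P[...,1]>-.1)&(P[...,1]<.18)
Q=P[m][:,:2].astype(np.float32); r=cv2.minAreaRect(Q*1000); print(len(Q),r,cv2.boxPoints(r).round(1).tolist(),np.median(P[m][:,2]))
c=f['pixels'][170:260,265:365]; c=cv2.resize(c,None,fx=6,fy=6,interpolation=cv2.INTER_CUBIC); cv2.imwrite('pics/crop0.png',c[...,::-1])
E
python3 m.py
```

```text
2624 ((552.3751220703125, 42.283782958984375), (179.80638122558594, 133.91848754882812), 88.40966033935547) [[482.8999938964844, -45.70000076293945], [616.7999877929688, -49.400001525878906], [621.7999877929688, 130.3000030517578], [487.8999938964844, 134.0]] 0.05372567152599633
```

View pics/crop0.png

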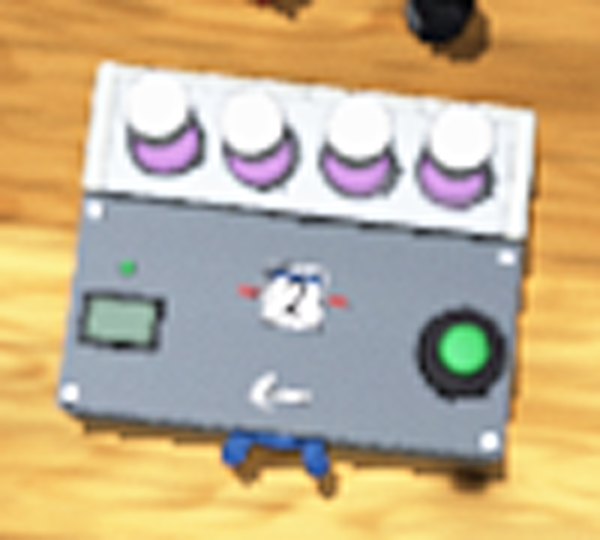

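The crop shows the window at (295,295) reading 2, so four clicks are needed. The two blue teeth (235,450) and (318,455) sit symmetrically, so the wheel is at a stop. The green button is at (463,348) and the arrow points left. I'll shut the jaws, rise and swing over.

>>> {"method": "move_arm", "body": {"increments": [{"jaw": -1,"slide": [0,0,0.03],"dr": [0,0,0]},{"jaw": -1,"slide": [0,0,0.04],"dr": [0,0,0]},{"jaw": -1,"slide": [0.01,-0.02,0.03],"dr": [0,0,-4.1]},{"jaw": -1,"slide": [0.014,-0.03,0],"dr": [0,0,-4.2]},{"jaw": -1,"slide": [0.014,-0.03,0],"dr": [0,0,-4.2]},{"jaw": -1,"slide": [0.014,-0.03,0],"dr": [0,0,-4.2]},{"jaw": -1,"slide": [0.014,-0.03,0],"dr": [0,0,-4.2]},{"jaw": -1,"slide": [0.014,-0.03,0],"dr": [0,0,-4.2]}]}}

```text
t: 0.9
position: [0.3169, 0.3252, 0.3041]
eef_rot: [-0.0, 0.428, 0.904, -0.0]
ft_force: [-0.0, -0.8, -0.6]
opening: 0.0002
grip_force: 0.0
```

>>> {"method": "move_arm", "body": {"increments": [{"jaw": -1,"slide": [0.014,-0.03,0],"dr": [0,0,-4.1]},{"jaw": -1,"slide": [0.014,-0.03,0],"dr": [0,0,-4.1]},{"jaw": -1,"slide": [0.014,-0.03,0],"dr": [0,0,-4.1]},{"jaw": -1,"slide": [0.014,-0.03,0],"dr": [0,0,-4.1]},{"jaw": -1,"slide": [0.014,-0.03,0],"dr": [0,0,-4.1]},{"jaw": -1,"slide": [0.014,-0.03,0],"dr": [0,0,-4.1]},{"jaw": -1,"slide": [0.014,-0.03,0],"dr": [0,0,-4.1]},{"jaw": -1,"slide": [0.014,-0.03,0],"dr": [0,0,-4.1]}]}}

```text
t: 1.7
position: [0.4289, 0.0851, 0.3042]
eef_rot: [-0.0, 0.666, 0.746, -0.0]
ft_force: [0.9, 0.7, -0.4]
opening: 0.0001
grip_force: 0.0
```

```bash
cat > w.py <<'E'
import sys
from h import *
from scipy.spatial.transform import Rotation as Ro
s=manip.get_state(); q=s['eef_rot']; R=Ro.from_quat(np.r_[q[1:],q[0]]).as_matrix()
f=grab('wrist',sys.argv[1]); H=np.array(f['hand_eye'])
f['rotation']=R@H[:3,:3]; f['position']=R@H[:3,3]+s['position']
np.savez('f_wrist',**f)
print(s['t'],s['position'],s['opening'],'tool y',R[:,1],'cam',f['position'],f['rotation'][:,2])
E
python3 w.py w1.png
```

```text
1.7 [0.42892492 0.08513124 0.3041677 ] 6.53444683819382e-05 tool y [ 9.9368489e-01  1.1220620e-01 -3.2918567e-04] cam [0.41998339 0.16278989 0.47317734] [ 0.03420556 -0.3011711  -0.95295642]
```

View pics/w1.png

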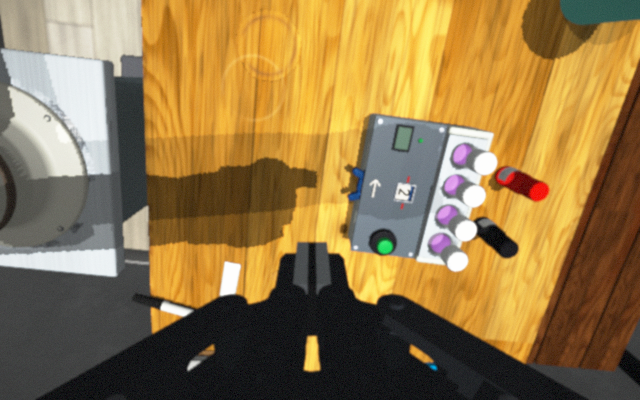

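The wrist view shows the incubator at (415,190), numeral 2 at (404,191), teeth at (355,183), button at (383,243) and the shut fingers ending near (313,245).

```bash
cat > m2.py <<'E'
from h import *
f=dict(np.load('f_wrist.npz')); P,ok=cloud(f)
def ray(u,v,z):
    d=f['rotation']@np.array([(u-f['cx'])/f['fx'],(v-f['cy'])/f['fy'],1]); return f['position']+d*(z-f['position'][2])/d[2]
hsv=cv2.cvtColor(f['pixels'],cv2.COLOR_RGB2HSV)
m=ok&(P[...,2]>.046)&(P[...,2]<.06)&(P[...,0]>.44)&(P[...,0]<.66)&(P[...,1]>-.1)&(P[...,1]<.18)
m&=hsv[...,2]<150
k,l,st,ce=cv2.connectedComponentsWithStats(m.astype(np.uint8)); i=1+st[1:,4].argmax()
v,u=np.where(l==i); W=np.array([ray(a,b,.053)[:2] for a,b in zip(u,v)])
r=cv2.minAreaRect((W*1000).astype(np.float32)); print('deck',r[1],r[2],cv2.boxPoints(r).round(1).tolist(),np.median(P[l==i][:,2]))
for c,lo,hi,z in(('green',(40,120,50),(85,255,255),.075),('blue',(100,100,40),(125,255,255),.049),('red',(0,150,100),(8,255,255),.054)):
    mm=cv2.inRange(hsv,lo,hi); k,l,st,ce=cv2.connectedComponentsWithStats(mm)
    for i in range(1,k):
        if st[i,4]>5 and 340<ce[i][0]<440 and 100<ce[i][1]<270: print(c,st[i].tolist(),ray(*ce[i],z).round(4),np.median(P[(l==i)&ok],0).round(4))
# finger cloud
m=ok&(P[...,2]>.285)&(P[...,2]<.32)&(np.hypot(P[...,0]-.429,P[...,1]-.085)<.06)
print('finger',P[m].min(0),P[m].max(0))
for z in np.arange(.29,.32,.006):
    k=m&(abs(P[...,2]-z)<.003)
    if k.sum(): print(z,k.sum(),P[k].min(0).round(4),P[k].max(0).round(4))
E
python3 m2.py
```

```text
deck (179.79112243652344, 107.82786560058594) 88.23049926757812 [[478.70001220703125, -43.5], [586.5, -46.79999923706055], [592.0, 132.89999389648438], [484.29998779296875, 136.1999969482422]] 0.05249475139856735
green [419, 139, 4, 4, 13] [0.5518 0.1137 0.075 ] [0.5586 0.1114 0.0545]
green [376, 237, 18, 18, 239] [ 0.5338 -0.0229  0.075 ] [ 0.5342 -0.0239  0.0735]
blue [349, 168, 16, 32, 225] [0.4919 0.0467 0.049 ] [0.4929 0.0467 0.0482]
blue [409, 187, 4, 13, 23] [0.5619 0.0421 0.049 ] [0.5621 0.0427 0.0483]Traceback (most recent call last):
  File "m2.py", line 17, in <module>
    print('finger',P[m].min(0),P[m].max(0))
                   ~~~~~~~~^^^
    return umr_minimum(a, axis, None, out, keepdims, initial, where)
ValueError: zero-size array to reduction operation minimum which has no identity
```

```bash
cat > m3.py <<'E'
from h import *
for n,box in(('top',(270,175,360,260)),('wrist',(335,100,500,280))):
    f=dict(np.load(f'f_{n}.npz'))
    R=np.array(f['rotation'])
    P,ok=cloud(f)
    if R.size==4:
        from scipy.spatial.transform import Rotation as Ro
        R=Ro.from_quat(np.r_[R[1:],R[0]]).as_matrix()
    def ray(u,v,z):
        d=R@np.array([(u-f['cx'])/f['fx'],(v-f['cy'])/f['fy'],1]); return f['position']+d*(z-f['position'][2])/d[2]
    px=f['pixels'].astype(int); hsv=cv2.cvtColor(f['pixels'],cv2.COLOR_RGB2HSV)
    b=np.zeros((400,640),bool); b[box[1]:box[3],box[0]:box[2]]=1
    m=b&(hsv[...,1]<90)&(hsv[...,2]>60)&(hsv[...,2]<170)
    m=cv2.morphologyEx(m.astype(np.uint8),cv2.MORPH_OPEN,np.ones((5,5)))
    k,l,st,ce=cv2.connectedComponentsWithStats(m); i=1+st[1:,4].argmax()
    v,u=np.where(l==i); W=np.array([ray(a,c,.053)[:2] for a,c in zip(u,v)])
    r=cv2.minAreaRect((W*1000).astype(np.float32)); print(n,'deck',r[1],r[2],cv2.boxPoints(r).round(1).tolist())
    red=b&(px[...,0]-np.maximum(px[...,1],px[...,2])>50)&(hsv[...,0]>160)|b&(hsv[...,0]<6)&(hsv[...,1]>90)
    k,l,st,ce=cv2.connectedComponentsWithStats(red.astype(np.uint8))
    for i in range(1,k): 
        if st[i,4]>2: print('red',st[i,4],ce[i],ray(*ce[i],.054).round(4))
    blue=b&(hsv[...,0]>100)&(hsv[...,0]<125)&(hsv[...,1]>120)
    v,u=np.where(blue); B=np.array([ray(a,c,.049) for a,c in zip(u,v)]); B=B[B[:,0]<.53]; print('blue',B.min(0),B.max(0))
    if n=='wrist':
        for p in((297,243),(330,243),(280,255),(345,255)): print('tip',ray(*p,.296).round(4),f['depth'][p[1]+4,p[0]])
E
python3 m3.py
```

```text
Traceback (most recent call last):
  File "m3.py", line 15, in <module>
    k,l,st,ce=cv2.connectedComponentsWithStats(m); i=1+st[1:,4].argmax()
                                                       ~~~~~~~~~~~~~~~^^
ValueError: attempt to get argmax of an empty sequence
```

```bash
python3 -c "
from h import *
for n,p in(('top',(300,215)),('wrist',(380,160))):
    f=np.load(f'f_{n}.npz'); x=f['pixels']; print(x[p[1],p[0]], cv2.cvtColor(x,cv2.COLOR_RGB2HSV)[p[1],p[0]])
"
sed -i 's/<90)&(hsv\[...,2\]>60)/<110)\&(hsv[...,2]>40)\&(hsv[...,0]>95)/; s/MORPH_OPEN,np.ones((5,5))/MORPH_OPEN,np.ones((3,3))/' m3.py; python3 m3.py
```

```text
[156 166 180] [108  34 180]
[120 129 136] [103  30 136]
top deck (12.18616771697998, 31.499134063720703) 5.126974105834961 [[545.5999755859375, -9.800000190734863], [548.4000244140625, -41.20000076293945], [560.5, -40.099998474121094], [557.7000122070312, -8.699999809265137]]
red 3 [306. 218.] [0.5562 0.0615 0.054 ]
red 5 [320.8 219.6] [0.5555 0.0254 0.054 ]
blue [0.48702306 0.02630059 0.049     ] [0.4997885  0.06513311 0.049     ]
wrist deck (178.095947265625, 92.00012969970703) 88.92027282714844 [[494.79998779296875, -43.20000076293945], [586.7999877929688, -45.0], [590.0999755859375, 133.10000610351562], [498.20001220703125, 134.8000030517578]]
red 42 [497.57142857 176.54761905] [0.6642 0.0773 0.054 ]
red 15 [407.86666667 179.13333333] [0.5531 0.0615 0.054 ]
red 14 [401.85714286 205.57142857] [0.5523 0.0259 0.054 ]
blue [ 0.48025053 -0.08790435  0.049     ] [0.49762353 0.06732227 0.049     ]
tip [0.4215 0.0763 0.296 ] 0.14747252
tip [0.4399 0.0784 0.296 ] 0.52622944
tip [0.4126 0.0677 0.296 ] 0.14478521
tip [0.4494 0.0719 0.296 ] 0.5309827
```

```bash
python3 - <<'E'
from h import *
f=dict(np.load('f_wrist.npz')); P,ok=cloud(f); p=P-np.array([.4289,.0851,.3042])
for v in (243,246,250,255,260,268,276,284): print(v,[(u,*(p[v,u]*1000).round(0).astype(int)) for u in (284,292,299,306,320,327,333,342) if f['depth'][v,u]<.4])
E
```

```text
243 [(299, np.int64(-7), np.int64(11), np.int64(32)), (306, np.int64(-4), np.int64(11), np.int64(32)), (320, np.int64(2), np.int64(12), np.int64(32))]
246 [(299, np.int64(-7), np.int64(11), np.int64(35)), (306, np.int64(-4), np.int64(12), np.int64(36)), (320, np.int64(2), np.int64(12), np.int64(35))]
250 [(299, np.int64(-7), np.int64(10), np.int64(38)), (306, np.int64(-4), np.int64(12), np.int64(40)), (320, np.int64(2), np.int64(12), np.int64(39)), (327, np.int64(5), np.int64(12), np.int64(38))]
255 [(284, np.int64(-13), np.int64(6), np.int64(35)), (292, np.int64(-9), np.int64(6), np.int64(35)), (299, np.int64(-6), np.int64(10), np.int64(42)), (306, np.int64(-4), np.int64(12), np.int64(44)), (320, np.int64(2), np.int64(12), np.int64(44)), (327, np.int64(5), np.int64(12), np.int64(42)), (333, np.int64(-9), np.int64(78), np.int64(169))]
260 [(284, np.int64(-12), np.int64(6), np.int64(40)), (292, np.int64(-9), np.int64(6), np.int64(39)), (299, np.int64(-6), np.int64(11), np.int64(47)), (306, np.int64(-4), np.int64(11), np.int64(47)), (320, np.int64(2), np.int64(12), np.int64(48)), (327,
[... 615 characters left out ...]
), np.int64(52)), (299, np.int64(-6), np.int64(10), np.int64(58)), (306, np.int64(-3), np.int64(11), np.int64(59)), (320, np.int64(2), np.int64(12), np.int64(58)), (327, np.int64(4), np.int64(12), np.int64(58)), (333, np.int64(7), np.int64(9), np.int64(53)), (342, np.int64(11), np.int64(9), np.int64(52))]
284 [(284, np.int64(-11), np.int64(11), np.int64(65)), (292, np.int64(-8), np.int64(11), np.int64(65)), (299, np.int64(-6), np.int64(10), np.int64(63)), (306, np.int64(-3), np.int64(11), np.int64(64)), (320, np.int64(2), np.int64(11), np.int64(63)), (327, np.int64(4), np.int64(12), np.int64(64)), (333, np.int64(6), np.int64(14), np.int64(67)), (342, np.int64(9), np.int64(14), np.int64(66))]
```

```bash
python3 - <<'E'
from h import *
f=dict(np.load('f_wrist.npz')); P,ok=cloud(f)
print([(v,f['depth'][v,312].round(3),f['depth'][v,306].round(3),f['pixels'][v,306].tolist()) for v in range(222,248,3)], f['fy'],f['cy'])
s=manip.get_state(); t=np.array(s['position']); print(t)
f=grab('side','side1.png'); P,ok=cloud(f); p=(P-t)*1000
m=ok&(np.hypot(p[...,0],p[...,1])<45)&(p[...,2]>-80)
for z in range(-60,100,6):
    k=m&(abs(p[...,2]-z)<3)
    if k.sum(): print(z,k.sum(),p[k].min(0).round(),p[k].max(0).round())
c=f['pixels']; cv2.imwrite('pics/s1c.png',cv2.resize(c[0:260,200:560],None,fx=2,fy=2)[...,::-1])
E
```

```text
[(222, np.float32(0.511), np.float32(0.511), [239, 180, 68]), (225, np.float32(0.512), np.float32(0.512), [240, 187, 70]), (228, np.float32(0.513), np.float32(0.515), [240, 188, 69]), (231, np.float32(0.515), np.float32(0.517), [242, 190, 72]), (234, np.float32(0.516), np.float32(0.518), [241, 186, 72]), (237, np.float32(0.52), np.float32(0.518), [241, 185, 70]), (240, np.float32(0.521), np.float32(0.519), [234, 176, 71]), (243, np.float32(0.151), np.float32(0.151), [91, 85, 80]), (246, np.float32(0.148), np.float32(0.147), [78, 81, 82])] 346.0420882754899 192.67785381911872
[0.43034748 0.08210695 0.30375494]
30 41 [-9.  5. 27.] [ 4. 11. 33.]
36 94 [-15.   2.  33.] [11. 12. 39.]
42 90 [-15.   1.  39.] [12. 14. 45.]
48 99 [-15.   2.  45.] [11. 13. 51.]
54 97 [-15.   2.  51.] [12. 11. 57.]
60 94 [-15.   2.  57.] [11. 12. 63.]
66 107 [-19.  -9.  63.] [15. 13. 69.]
72 188 [-34. -10.  69.] [28. 16. 75.]
78 250 [-38.  -9.  75.] [32. 17. 81.]
84 259 [-43. -16.  81.] [38. 16. 87.]
90 226 [-44. -14.  87.] [41. 18. 93.]
96 212 [-45. -14.  93.] [42. 19. 99.]
```

View pics/s1c.png

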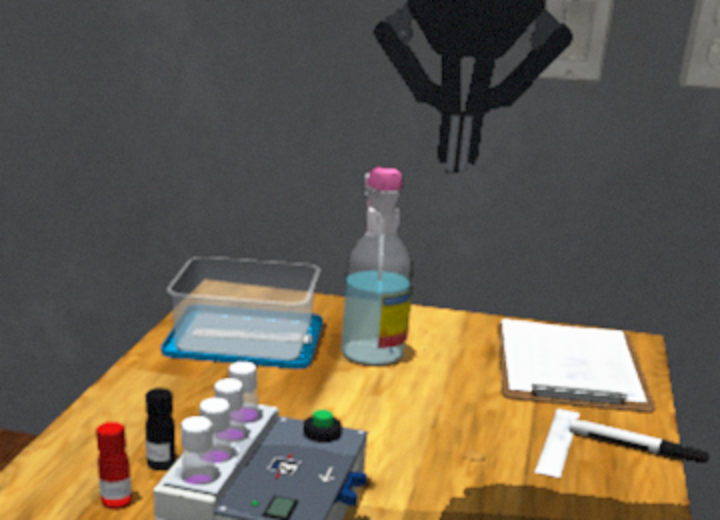

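The crop shows the shut grey pads ending at about (458,170). Both cameras put the fingertips about 29 mm above the reported TCP, which contradicts tips_ahead (8 mm ahead). I trust the measurement but will re-check it lower down. I'm descending part way, in front of and to the right of the wheel.

>>> {"method": "move_arm", "body": {"increments": [{"jaw": -1,"slide": [0.006,-0.018,-0.02],"dr": [0,0,-2]},{"jaw": -1,"slide": [0.006,-0.018,-0.03],"dr": [0,0,-2]},{"jaw": -1,"slide": [0.006,-0.018,-0.03],"dr": [0,0,-2]},{"jaw": -1,"slide": [0.006,-0.019,-0.03],"dr": [0,0,-2.1]},{"jaw": -1,"slide": [0,0,-0.03],"dr": [0,0,0]},{"jaw": -1,"slide": [0,0,-0.03],"dr": [0,0,0]},{"jaw": -1,"slide": [0,0,-0.03],"dr": [0,0,0]},{"jaw": -1,"slide": [0,0,0],"dr": [0,0,0]}]}}

```text
t: 2.6
position: [0.4503, 0.0138, 0.1006]
eef_rot: [-0.002, 0.716, 0.698, -0.002]
ft_force: [-1.0, 0.1, -0.1]
opening: -0.0
grip_force: 0.0
```

```bash
cat > tip.py <<'E'
from h import *
from scipy.spatial.transform import Rotation as Ro
s=manip.get_state(); t=np.array(s['position']); q=s['eef_rot']; R=Ro.from_quat(np.r_[q[1:],q[0]]).as_matrix()
print(s['t'],t.round(4),R[:,1].round(4),s['ft_force'])
for n in('side','top'):
    f=grab(n,n+'2.png'); P,ok=cloud(f); p=(P-t)*1000
    m=ok&(np.hypot(p[...,0],p[...,1])<40)&(P[...,2]>.012)
    for z in range(int(-t[2]*1000)+12,80,5):
        k=m&(abs(p[...,2]-z)<2.5)
        if k.sum()>3: print(n,z,k.sum(),p[k].min(0).round(),p[k].max(0).round())
E
python3 tip.py; python3 w.py w2.png; python3 - <<'E'
import sys; sys.path.insert(0,'.')
E
```

```text
2.6 [0.4503 0.0138 0.1006] [ 0.9997 -0.0252 -0.0063] [-0.99708085  0.1075903  -0.0665554 ]
side -58 11 [ 31.  12. -60.] [ 35.  18. -56.]
side -53 11 [ 31.  11. -55.] [ 36.  18. -51.]
side 27 7 [-8. -1. 27.] [ 4.  8. 29.]
side 32 26 [-13.   3.  30.] [ 7. 12. 34.]
side 37 42 [-15.  -3.  35.] [12. 12. 39.]
side 42 51 [-15.  -4.  40.] [13. 12. 44.]
side 47 49 [-15.  -9.  45.] [12. 12. 49.]
side 52 49 [-15.  -5.  50.] [12. 12. 54.]
side 57 49 [-15.  -4.  55.] [13. 11. 59.]
side 62 56 [-14. -10.  60.] [13. 11. 64.]
side 67 47 [-16. -10.  65.] [19. 13. 69.]
side 72 90 [-31. -10.  70.] [29. 14. 74.]
side 77 121 [-33. -11.  75.] [35. 14. 79.]
2.7 [0.45235089 0.01383272 0.10490732] 0.00017630635799863146 tool y [ 9.99682418e-01 -2.51921537e-02 -6.47225947e-04] cam [0.45414064 0.09193894 0.27392129] [-0.00780987 -0.30285998 -0.95300306]
```

View pics/w2.png

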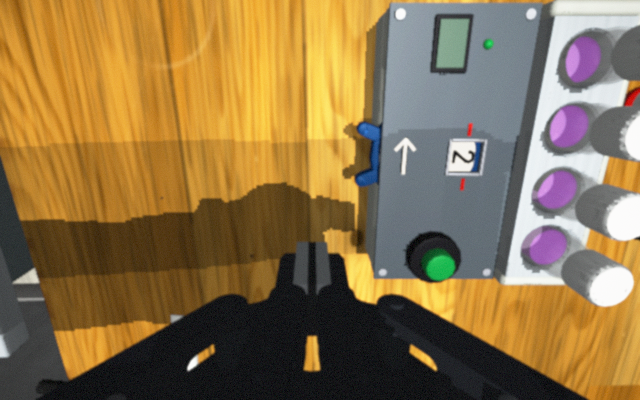

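This view shows the red marks at (470,130) and (462,185), numeral 2 between them, teeth at (369,130) and (367,177), and the button at (440,265). I'll refine the wheel axis from it.

```bash
python3 - <<'E'
from h import *
f=dict(np.load('f_wrist.npz')); R=f['rotation']; P,ok=cloud(f)
def ray(u,v,z):
    d=R@np.array([(u-f['cx'])/f['fx'],(v-f['cy'])/f['fy'],1]); return (f['position']+d*(z-f['position'][2])/d[2]).round(4)
hsv=cv2.cvtColor(f['pixels'],cv2.COLOR_RGB2HSV)
def blobs(name,m,z):
    k,l,st,ce=cv2.connectedComponentsWithStats(m.astype(np.uint8))
    for i in range(1,k):
        if st[i,4]>10: print(name,st[i].tolist(),ray(*ce[i],z),np.median(P[(l==i)&ok],0).round(4))
b=np.zeros((400,640),bool); b[90:290,340:515]=1
blobs('red',b&((hsv[...,0]<6)|(hsv[...,0]>174))&(hsv[...,1]>120),.0535)
m=b&(hsv[...,0]>100)&(hsv[...,0]<125)&(hsv[...,1]>120); blobs('blue',m,.049)
v,u=np.where(m); W=np.array([ray(a,c,.049) for a,c in zip(u,v)]); W=W[W[:,0]<.53]; print('blue ext',W.min(0),W.max(0))
blobs('green',b&(hsv[...,0]>45)&(hsv[...,0]<85)&(hsv[...,1]>120),.075)
# deck front edge at rows 60,230, back edge
for v in(30,60,90,215):
    row=f['pixels'][v].astype(int); g=row[:,0]-row[:,2]; u=[x for x in range(350,420) if g[x]<20 and f['pixels'][v,x].max()<170][0]; print('front',v,u,ray(u,v,.053))
E
```

```text
red [467, 123, 6, 13, 52] [0.5531 0.0615 0.0535] [0.5532 0.0614 0.053 ]
red [460, 178, 5, 12, 45] [0.5522 0.0255 0.0535] [0.5523 0.0254 0.0531]
blue [356, 122, 26, 64, 858] [0.4917 0.0463 0.049 ] [0.4927 0.046  0.0483]
blue [472, 143, 9, 28, 119] [0.562  0.0426 0.049 ] [0.5622 0.0426 0.0486]
blue ext [ 0.4723 -0.0506  0.049 ] [0.5291 0.0671 0.049 ]
green [421, 248, 35, 33, 873] [ 0.5328 -0.0218  0.075 ] [ 0.5336 -0.0229  0.0738]
front 30 377 [0.493  0.1202 0.053 ]
front 60 376 [0.4929 0.1038 0.053 ]
front 90 374 [0.4922 0.0867 0.053 ]
front 215 367 [0.4898 0.0047 0.053 ]
```

>>> {"method": "move_arm", "body": {"increments": [{"jaw": -1,"slide": [0,-0.003,-0.03],"dr": [0,0,0]},{"jaw": -1,"slide": [0,-0.002,-0.03],"dr": [0,0,0]},{"jaw": -1,"slide": [0,0,-0.025],"dr": [0,0,0]},{"jaw": -1,"slide": [0,0,-0.018],"dr": [0,0,0]},{"jaw": -1,"slide": [0,0,0],"dr": [0,0,0]},{"jaw": -1,"slide": [0.012,0,0],"dr": [0,0,0]},{"jaw": -1,"slide": [0.012,0,0],"dr": [0,0,0]},{"jaw": -1,"slide": [0,0,0],"dr": [0,0,0]}]}}

```text
t: 3.55
position: [0.4795, 0.0086, 0.0029]
eef_rot: [0.001, 0.716, 0.698, 0.001]
ft_force: [0.2, 0.7, -0.5]
opening: 0.0003
grip_force: 0.0
```

>>> {"method": "move_arm", "body": {"increments": [{"jaw": -1,"slide": [-0.003,0,0],"dr": [0,0,0]},{"jaw": -1,"slide": [0,0.008,0],"dr": [0,0,0]},{"jaw": -1,"slide": [0,0.008,0],"dr": [0,0,0]},{"jaw": -1,"slide": [0,0.008,0],"dr": [0,0,0]},{"jaw": -1,"slide": [0.001,0.007,0],"dr": [0,0,0]},{"jaw": -1,"slide": [0,0.005,0],"dr": [0,0,0]},{"jaw": -1,"slide": [0,0,0],"dr": [0,0,0]},{"jaw": -1,"slide": [0,0,0],"dr": [0,0,0]}]}}

```text
t: 4.35
position: [0.4749, 0.0447, 0.0016]
eef_rot: [0.0, 0.716, 0.698, 0.0]
ft_force: [0.2, -0.8, -1.4]
opening: -0.0001
grip_force: 0.0
```

```bash
python3 w.py w3.png; python3 - <<'E'
from h import *
c=cv2.imread('pics/w3.png'); cv2.imwrite('pics/w3c.png',cv2.resize(c[60:330,260:620],None,fx=2,fy=2))
E
```

```text
4.35 [0.47488526 0.04474115 0.00157622] -9.325947184857137e-05 tool y [ 9.99678374e-01 -2.53521152e-02  6.47634503e-04] cam [0.47646795 0.12284987 0.17059142] [-0.0066246  -0.30287547 -0.95300712]
```

View pics/w3c.png

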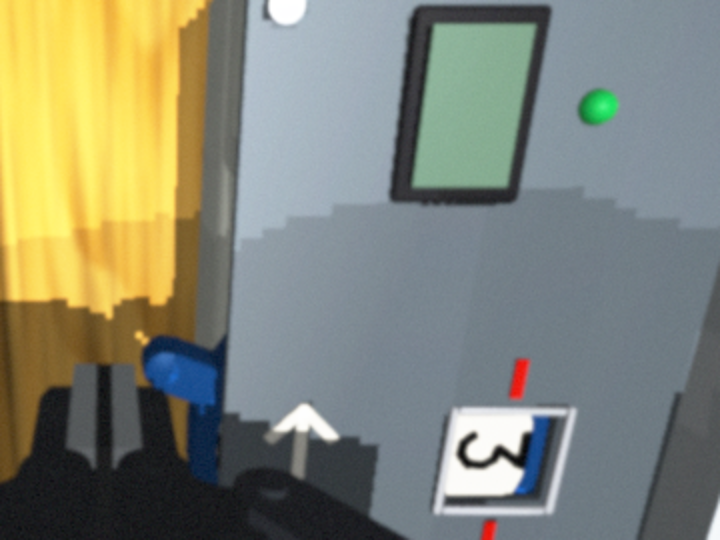

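It now shows 3 at (490,455), with the tooth resting at (180,370) left of the finger. Next comes the same loop: back out, right, in, sweep.

>>> {"method": "move_arm", "body": {"increments": [{"jaw": -1,"slide": [-0.012,0,0],"dr": [0,0,0]},{"jaw": -1,"slide": [-0.012,0,0],"dr": [0,0,0]},{"jaw": -1,"slide": [0,-0.018,0],"dr": [0,0,0]},{"jaw": -1,"slide": [-0.001,-0.018,0],"dr": [0,0,0]},{"jaw": -1,"slide": [0,0,0],"dr": [0,0,0]},{"jaw": -1,"slide": [0.012,0,0],"dr": [0,0,0]},{"jaw": -1,"slide": [0.012,0,0],"dr": [0,0,0]},{"jaw": -1,"slide": [0,0,0],"dr": [0,0,0]}]}}

```text
t: 5.2
position: [0.4753, 0.009, 0.0014]
eef_rot: [0.0, 0.716, 0.698, 0.0]
ft_force: [-0.6, -0.2, 0.5]
opening: 0.0003
grip_force: 0.0
```

>>> {"method": "move_arm", "body": {"increments": [{"jaw": -1,"slide": [0,0.008,0],"dr": [0,0,0]},{"jaw": -1,"slide": [0,0.008,0],"dr": [0,0,0]},{"jaw": -1,"slide": [0,0.008,0],"dr": [0,0,0]},{"jaw": -1,"slide": [0.001,0.007,0],"dr": [0,0,0]},{"jaw": -1,"slide": [0,0.005,0],"dr": [0,0,0]},{"jaw": -1,"slide": [0,0,0],"dr": [0,0,0]},{"jaw": -1,"slide": [0,0,0],"dr": [0,0,0]}]}}

```text
t: 5.9
position: [0.4749, 0.0448, 0.0015]
eef_rot: [0.0, 0.716, 0.698, 0.0]
ft_force: [0.0, -0.1, -0.3]
opening: -0.0
grip_force: 0.0
```

>>> {"method": "move_arm", "body": {"increments": [{"jaw": -1,"slide": [-0.012,0,0],"dr": [0,0,0]},{"jaw": -1,"slide": [-0.012,0,0],"dr": [0,0,0]},{"jaw": -1,"slide": [0,-0.018,0],"dr": [0,0,0]},{"jaw": -1,"slide": [-0.001,-0.018,0],"dr": [0,0,0]},{"jaw": -1,"slide": [0,0,0],"dr": [0,0,0]},{"jaw": -1,"slide": [0.012,0,0],"dr": [0,0,0]},{"jaw": -1,"slide": [0.012,0,0],"dr": [0,0,0]},{"jaw": -1,"slide": [0,0,0],"dr": [0,0,0]}]}}

```text
t: 6.7
position: [0.4753, 0.009, 0.0014]
eef_rot: [0.0, 0.716, 0.698, 0.0]
ft_force: [-0.4, 0.3, 0.2]
opening: -0.0003
grip_force: 0.0
```

>>> {"method": "move_arm", "body": {"increments": [{"jaw": -1,"slide": [0,0.008,0],"dr": [0,0,0]},{"jaw": -1,"slide": [0,0.008,0],"dr": [0,0,0]},{"jaw": -1,"slide": [0,0.008,0],"dr": [0,0,0]},{"jaw": -1,"slide": [0.001,0.007,0],"dr": [0,0,0]},{"jaw": -1,"slide": [0,0.005,0],"dr": [0,0,0]},{"jaw": -1,"slide": [0,0,0],"dr": [0,0,0]},{"jaw": -1,"slide": [0,0,0],"dr": [0,0,0]}]}}

```text
t: 7.4
position: [0.4749, 0.0448, 0.0015]
eef_rot: [0.0, 0.716, 0.698, 0.0]
ft_force: [-0.5, -0.4, -0.2]
opening: -0.0002
grip_force: 0.0
```

```bash
python3 w.py w5.png; python3 - <<'E'
from h import *
c=cv2.imread('pics/w5.png'); cv2.imwrite('pics/w5c.png',cv2.resize(c[60:330,260:620],None,fx=2,fy=2))
E
```

```text
7.4 [0.47487107 0.04479123 0.00153049] -0.00023795397217950175 tool y [ 9.99679765e-01 -2.52996425e-02  5.43177107e-04] cam [0.4764672  0.12289127 0.17054953] [-0.00670695 -0.30282625 -0.95302218]
```

View pics/w5c.png

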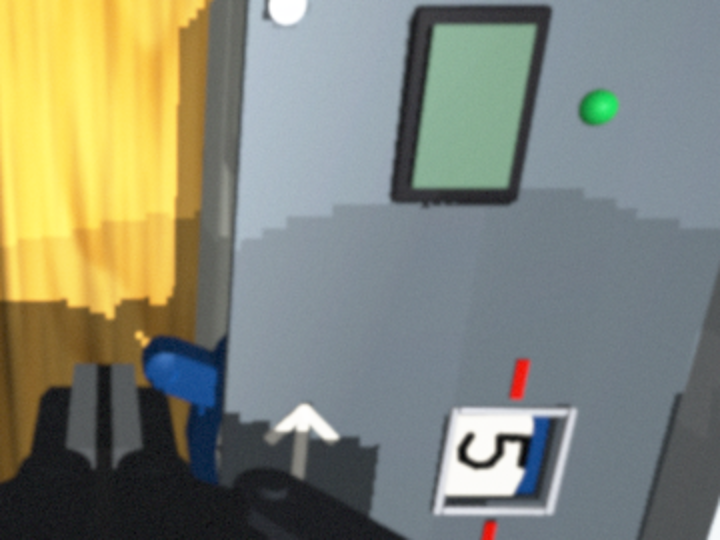

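It reads 5 at (493,455), so there is one more click to make.

>>> {"method": "move_arm", "body": {"increments": [{"jaw": -1,"slide": [-0.012,0,0],"dr": [0,0,0]},{"jaw": -1,"slide": [-0.012,0,0],"dr": [0,0,0]},{"jaw": -1,"slide": [0,-0.018,0],"dr": [0,0,0]},{"jaw": -1,"slide": [-0.001,-0.018,0],"dr": [0,0,0]},{"jaw": -1,"slide": [0,0,0],"dr": [0,0,0]},{"jaw": -1,"slide": [0.012,0,0],"dr": [0,0,0]},{"jaw": -1,"slide": [0.012,0,0],"dr": [0,0,0]},{"jaw": -1,"slide": [0,0,0],"dr": [0,0,0]}]}}

```text
t: 8.25
position: [0.4753, 0.009, 0.0014]
eef_rot: [0.0, 0.716, 0.698, 0.0]
ft_force: [-0.6, 0.2, -0.8]
opening: 0.0002
grip_force: 0.0
```

>>> {"method": "move_arm", "body": {"increments": [{"jaw": -1,"slide": [0,0.008,0],"dr": [0,0,0]},{"jaw": -1,"slide": [0,0.008,0],"dr": [0,0,0]},{"jaw": -1,"slide": [0,0.008,0],"dr": [0,0,0]},{"jaw": -1,"slide": [0.001,0.007,0],"dr": [0,0,0]},{"jaw": -1,"slide": [0,0.005,0],"dr": [0,0,0]},{"jaw": -1,"slide": [0,0,0],"dr": [0,0,0]},{"jaw": -1,"slide": [0,0,0],"dr": [0,0,0]}]}}

```text
t: 8.95
position: [0.4749, 0.0448, 0.0015]
eef_rot: [0.0, 0.716, 0.698, 0.0]
ft_force: [0.5, 0.1, 0.5]
opening: -0.0002
grip_force: 0.0
```

>>> {"method": "move_arm", "body": {"increments": [{"jaw": -1,"slide": [-0.012,0,0],"dr": [0,0,0]},{"jaw": -1,"slide": [-0.012,0,0],"dr": [0,0,0]},{"jaw": -1,"slide": [0,0,0],"dr": [0,0,0]},{"jaw": -1,"slide": [0,0,0.03],"dr": [0,0,0]},{"jaw": -1,"slide": [0,0,0.04],"dr": [0,0,0]},{"jaw": -1,"slide": [0,0,0.04],"dr": [0,0,0]},{"jaw": -1,"slide": [0,0,0.01],"dr": [0,0,0]},{"jaw": -1,"slide": [0,0,0],"dr": [0,0,0]}]}}

```text
t: 9.75
position: [0.4516, 0.0445, 0.1231]
eef_rot: [0.001, 0.716, 0.698, 0.001]
ft_force: [-0.7, -0.3, -0.9]
opening: -0.0001
grip_force: 0.0
```

```bash
python3 w.py w6.png
```

```text
9.75 [0.45163932 0.0444899  0.1231441 ] -0.00014599301379091288 tool y [ 0.99965376 -0.02606401  0.00360966] cam [0.45277373 0.12254898 0.29218636] [-0.00400976 -0.30260049 -0.95310905]
```

View pics/w6.png

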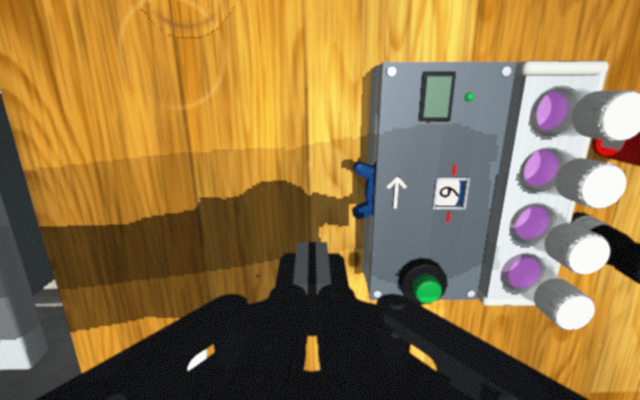

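The window at (450,193) now reads 6 and the button is at (428,288). I'm moving over it and down to just above.

>>> {"method": "move_arm", "body": {"increments": [{"jaw": -1,"slide": [0.02,-0.017,0],"dr": [0,0,0]},{"jaw": -1,"slide": [0.02,-0.017,0],"dr": [0,0,0]},{"jaw": -1,"slide": [0.02,-0.017,0],"dr": [0,0,0]},{"jaw": -1,"slide": [0.02,-0.017,0],"dr": [0,0,0]},{"jaw": -1,"slide": [0.002,0,0],"dr": [0,0,0]},{"jaw": -1,"slide": [0,0,-0.03],"dr": [0,0,0]},{"jaw": -1,"slide": [0,0,-0.03],"dr": [0,0,0]},{"jaw": -1,"slide": [0,0,0],"dr": [0,0,0]}]}}

```text
t: 10.6
position: [0.529, -0.023, 0.0561]
eef_rot: [-0.003, 0.716, 0.698, -0.003]
ft_force: [0.1, 0.8, 0.5]
opening: 0.0006
grip_force: 0.0
```

>>> {"method": "move_arm", "body": {"increments": [{"jaw": -1,"slide": [0,0,0],"dr": [0,0,0]}]}}

```text
t: 10.7
position: [0.5316, -0.0232, 0.0609]
eef_rot: [-0.001, 0.716, 0.698, -0.001]
ft_force: [-0.1, 1.0, 0.8]
opening: -0.0002
grip_force: 0.0
```

>>> {"method": "move_arm", "body": {"increments": [{"jaw": -1,"slide": [0.002,0,-0.004],"dr": [0,0,0]},{"jaw": -1,"slide": [0,0,-0.004],"dr": [0,0,0]},{"jaw": -1,"slide": [0,0,-0.004],"dr": [0,0,0]},{"jaw": -1,"slide": [0,0,-0.003],"dr": [0,0,0]},{"jaw": -1,"slide": [0,0,0],"dr": [0,0,0]},{"jaw": -1,"slide": [0,0,0],"dr": [0,0,0]}]}}

```text
t: 11.3
position: [0.5349, -0.0235, 0.0467]
eef_rot: [0.0, 0.716, 0.698, 0.0]
ft_force: [0.9, 0.6, 1.7]
opening: -0.0001
grip_force: 1.1
```

Contact is about to begin, so I'll press on gently.

>>> {"method": "move_arm", "body": {"increments": [{"jaw": -1,"slide": [0,0,-0.003],"dr": [0,0,0]},{"jaw": -1,"slide": [0,0,-0.002],"dr": [0,0,0]},{"jaw": -1,"slide": [0,0,0],"dr": [0,0,0]},{"jaw": -1,"slide": [0,0,0],"dr": [0,0,0]}]}}

```text
t: 11.7
position: [0.535, -0.0235, 0.0421]
eef_rot: [0.0, 0.716, 0.698, 0.0]
ft_force: [-1.5, 0.5, 7.4]
opening: -0.0001
grip_force: 4.0
```

>>> {"method": "move_arm", "body": {"increments": [{"jaw": -1,"slide": [0,0,-0.002],"dr": [0,0,0]},{"jaw": -1,"slide": [0,0,0],"dr": [0,0,0]},{"jaw": -1,"slide": [0,0,0],"dr": [0,0,0]}]}}

```text
t: 12.0
position: [0.5351, -0.0235, 0.0418]
eef_rot: [0.001, 0.716, 0.698, 0.001]
ft_force: [-7.8, 1.6, 21.3]
opening: -0.0003
grip_force: 10.7
```

The force rose to 21 N with no further travel, so the button is bottomed out. I'm releasing it and retreating.

>>> {"method": "move_arm", "body": {"increments": [{"jaw": -1,"slide": [0,0,0.01],"dr": [0,0,0]},{"jaw": -1,"slide": [0,0,0.02],"dr": [0,0,0]},{"jaw": -1,"slide": [0,0,0.04],"dr": [0,0,0]},{"jaw": -1,"slide": [-0.02,0,0.03],"dr": [0,0,0]},{"jaw": -1,"slide": [-0.03,0.02,0.01],"dr": [0,0,0]},{"jaw": -1,"slide": [-0.03,0.03,0],"dr": [0,0,0]},{"jaw": -1,"slide": [0,0.02,0],"dr": [0,0,0]},{"jaw": -1,"slide": [0,0,0],"dr": [0,0,0]}]}}

```text
t: 12.8
position: [0.4541, 0.048, 0.1495]
eef_rot: [0.0, 0.715, 0.699, 0.0]
ft_force: [1.2, -0.1, -0.2]
opening: -0.0
grip_force: 0.0
```

>>> {"method": "move_arm", "body": {"increments": [{"jaw": -1,"slide": [0,0,0],"dr": [0,0,0]},{"jaw": -1,"slide": [0,0,0],"dr": [0,0,0]}]}}

```text
t: 13.0
position: [0.4548, 0.0459, 0.149]
eef_rot: [-0.0, 0.716, 0.698, -0.0]
ft_force: [0.2, -0.6, 0.9]
opening: -0.0002
grip_force: 0.0
```

```bash
python3 w.py w7.png; python3 - <<'E'
from h import *
f=dict(np.load('f_wrist.npz')); P,ok=cloud(f); hsv=cv2.cvtColor(f['pixels'],cv2.COLOR_RGB2HSV)
m=ok&(hsv[...,0]>45)&(hsv[...,0]<85)&(hsv[...,1]>120)&(np.hypot(P[...,0]-.534,P[...,1]+.023)<.015); print(m.sum(),np.median(P[m],0))
E
```

```text
13.0 [0.45479186 0.04589707 0.14903331] -0.000168275156722926 tool y [ 9.99654265e-01 -2.62849939e-02 -6.70040504e-04] cam [0.45667232 0.12407289 0.31801418] [-0.00817413 -0.30325486 -0.95287443]
561 [ 0.53382696 -0.0222667   0.07382466]
```

View pics/w7.png

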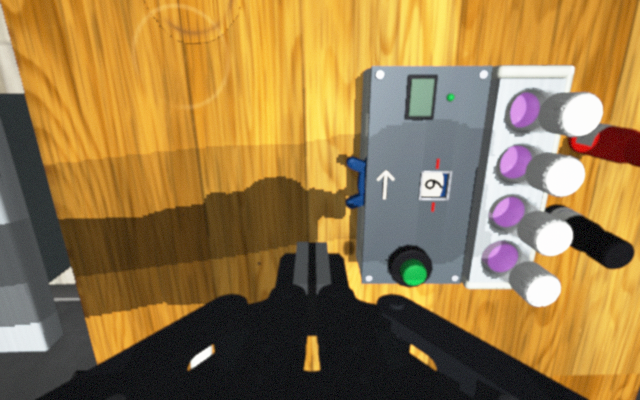

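The window at (434,185) still reads 6, the button at (414,271) is back up (same height as before), and all four vials are standing.

```bash
python3 -c "
from cell import workorder
print(workorder.job_done())"
```

```text
the job is handed in; nothing more can be done
None
```

The job is handed in: the wheel was clicked from 2 to 6, the start button was pressed fully and came back up, and the four vials are still standing in their wells; no verdict was returned.

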